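Roll an edge seal strip flush with a hand roller

TASK

Free the yellow seal strip on the aluminium rail by turning the red wing knob clockwise (it has a left-hand thread) until its steel keeper finger has swung right off the strip and lies alongside it. Then take the hand roller from its stand, roll its wheel firmly along the strip so that all six links are pressed down flush, in one pass without lifting the wheel off before the last link is down, and hang the roller back in its stand. Touch the strip only with the roller, and leave the bottle, beakers and case where they are.

Things in the scene. Friction and masses are not known exactly. Their poses are not given: they have to be found in the camera images.
- seal_rail: Aluminium rail block fixed to the desk, 210 x 100 mm (its x, y), flat top 22 mm above the desk. Origin: centre of its underside, on the desk. A straight channel runs along its x at y = +20 mm and holds the yellow strip; the flat top continues beside the channel and 21 mm beyond each end of the strip (strip from x = -84 to +84 mm). Its -x end is the one nearer the robot.
- strip: The strip of six yellow links, each 27 x 14 mm on top, in a row along x at 28 mm pitch with a thin black line along each. Origin: centre of the strip, level with the rail's flat top; axes as the rail's. Links standing up are up to 6 mm proud of the rail's top, seated ones 0.5 mm. A tall viscometer stands left of the rail and a bath right of it: pass in front of them.
- link_0 (a joint): How far link 0 of the strip (centre at x = -70 mm, y = +20 mm in the rail's frame) is pressed down, m: 0 is fully up (6 mm proud), 0.0055 is its bottom stop (flush). It resists with about 7 N, has no spring and stays where it is pushed.
- link_1 (a joint): How far link 1 of the strip (centre at x = -42 mm, y = +20 mm in the rail's frame) is pressed down, m: 0 is fully up (6 mm proud), 0.0055 is its bottom stop (flush). It resists with about 7 N, has no spring and stays where it is pushed.
- link_2 (a joint): How far link 2 of the strip (centre at x = -14 mm, y = +20 mm in the rail's frame) is pressed down, m: 0 is fully up (6 mm proud), 0.0055 is its bottom stop (flush). It resists with about 7 N, has no spring and stays where it is pushed.
- link_3 (a joint): How far link 3 of the strip (centre at x = 14 mm, y = +20 mm in the rail's frame) is pressed down, m: 0 is fully up (6 mm proud), 0.0055 is its bottom stop (flush). It resists with about 7 N, has no spring and stays where it is pushed.
- link_4 (a joint): How far link 4 of the strip (centre at x = 42 mm, y = +20 mm in the rail's frame) is pressed down, m: 0 is fully up (6 mm proud), 0.0055 is its bottom stop (flush). It resists with about 7 N, has no spring and stays where it is pushed.
- link_5 (a joint): How far link 5 of the strip (centre at x = 70 mm, y = +20 mm in the rail's frame) is pressed down, m: 0 is fully up (6 mm proud), 0.0055 is its bottom stop (flush). It resists with about 7 N, has no spring and stays where it is pushed.
- keeper (a joint): Turn of the wing knob with its keeper finger, rad: grows clockwise seen from above, 0 to 1.5 (stop). At 0 the finger (54 mm long from the axis, 14 mm wide, its underside 9 mm and its top 15 mm above the rail's top) and the wing both point along the rail's +y, across link 0; near 1.4 both point along the rail's +x, beside the strip. Stiff (0.12 N m), stays where it is left. Under 1.25 the finger can foul the roller.
- keeper_grip (a point): Centre of the red wing of the knob, on its vertical axis (at x = -70, y = -30 mm in the rail's frame), 61 mm above the desk. Wing: 52 mm long (along the point's y axis), 14 mm thick (point's x), 22 mm high, so from 50 to 72 mm above the desk. The steel finger runs below it along the point's +y.
- roller_stand: Stand fixed to the desk: base 100 x 70 mm (its x, y), 6 mm thick, and two grey walls, 70 mm long along y, from x = 29 to 39 mm either side, tops 60 mm above the desk. Origin: centre of its underside. The roller hangs in it with its steel plate lying on the wall tops, the wheel between the walls with 7 mm free either side (29 mm to the walls, 22 mm wheel radius).
- roller_grip (a point): Centre of the wooden handle of the hand roller (about 0.36 kg). Handle: 80 mm long (point's y, parallel to the axle), 22 mm thick (point's x, the rolling direction), 42 mm high. Under it, from 21 to 27 mm below this point, a steel plate 80 mm (x) by 58 mm (y); 55 mm below this point the axle; 77 mm below it the underside of the wheel. Hanging in the stand this point is 87 mm above the desk, within 7 mm of the stand's vertical axis, axes as the stand's.
- roller_wheel: Black wheel of the roller, radius 22 mm, 40 mm wide, free to turn. Origin: the middle of its axle; only its position matters as it turns.
- wash_bottle_mid (a point): White wash bottle with spout, about 73 mm across, 187 mm tall; point 90 mm up. Leave alone.
- beaker_mid (a point): Small clear beaker, 52 mm across, 46 mm tall; its middle. Leave alone.
- probe_case_mid (a point): Flat black case, 62 (x) x 125 (y) x 31 mm; its middle. Leave alone.
- tool_beaker_mid (a point): Beaker with a blue pen and brush in it, about 80 mm across, 144 mm tall; point 46 mm up. Leave alone.

How it is judged (in metres and radians):
On the way, in this order (a step that is already met when the one before it is completed fails the run):
1. the keeper finger is swung off the strip (knob turned at least 1.25 rad clockwise) (value of joint keeper above 1.25 rad), for 0.1 s.
2. the roller's wheel presses on the strip with one or more links seated and others still up (contact force between roller_wheel and strip above 1 N and value of joint any of link_0, link_1, link_2, link_3, link_4, link_5 above 0.0042 m and not (value of joint each of link_0, link_1, link_2, link_3, link_4, link_5 above 0.0042 m)), for 0.05 s.
3. all six links are seated, the wheel still down on the rail (value of joint each of link_0, link_1, link_2, link_3, link_4, link_5 above 0.0042 m and z of roller_wheel in the frame of seal_rail below 0.055 m), for 0.05 s.
4. the roller hangs in its stand again (x of roller_grip in the frame of roller_stand between -0.012 and 0.012 m and y of roller_grip in the frame of roller_stand between -0.02 and 0.02 m and z of roller_grip in the frame of roller_stand between 0.083 and 0.091 m and angle between roller_grip's own z axis and vertical below 0.1 rad and linear speed of roller_wheel below 0.02 m/s), for 0.2 s.
At the end, for the whole second after the job is handed in: All six links pressed at least 4.2 mm of their 5.5 mm, the knob at 1.25 rad or more, the roller at rest and upright in its stand (plate on the wall tops within 4 mm, within 12 mm of the stand's centre across the walls and 20 mm along them) (all of step 4 and value of joint each of link_0, link_1, link_2, link_3, link_4, link_5 above 0.0042 m and value of joint keeper above 1.25 rad); the robot touches nothing.
It fails at once if the gripper or arm pushes on the strip itself (contact force between any of the fingers, the arm and strip above 2 N).
It fails at once if the wheel is lifted (its axle over 60 mm above the desk) while some links are seated and some are not (value of joint any of link_0, link_1, link_2, link_3, link_4, link_5 above 0.0042 m and not (value of joint each of link_0, link_1, link_2, link_3, link_4, link_5 above 0.0042 m) and z of roller_wheel in the frame of seal_rail above 0.06 m).
It fails at once if the wash bottle, small beaker, black case or tool beaker is pushed more than 30 mm away or knocked over (distance of any of wash_bottle_mid, beaker_mid, probe_case_mid, tool_beaker_mid from where it was at the start of the episode above 0.03 m or angle between any of wash_bottle_mid, beaker_mid, probe_case_mid, tool_beaker_mid's own z axis and vertical above 0.5 rad).
It also fails if it takes over 72 s, if anything falls off the work surface, if the arm or the gripper's body presses on something with over 40 N, if the wrist force passes 120 N, or if a joint passes its speed limit or range.

ROBOT

A 6-joint arm with a two-finger parallel gripper is mounted at the origin on a cart in front of the work surface, level with it; the furniture and walls round the work are solid. World frame = base frame: x ahead of the robot, y to its left, z up, the work surface at z = 0. Lengths are in mm, angles in degrees, forces in N, time in s.
With the tool pointing down it reaches from about 350 to 850 mm from the base axis. Payload 8.1 kg.
Tool frame: the origin (TCP) lies between the finger pads; the fingertips stand 17 mm ahead of it and the grasp point (between the pads) lies 2 mm behind it; z points along the fingers, y is the line along which they close (so a half turn about z gives the same grasp; the last joint's range is limited). The gripper opens to 85 mm and grips with 20 to 120 N. Pads are 22 mm wide; open, the fingers measure 114 mm over their backs; the gripper's body (76 mm by 85 mm) begins 54 mm behind the grasp point. The pads swing forward as they close: fully open they stand 13 mm farther back than shut.
Start: joints at [72.112, 7.471, 85.268, -0, 87.261, -4.893], TCP at [134.894, 584.644, 248.292] pointing down, gripper open.
Joint ranges: [-169.43, 169.43], [-51.17, 129.36], [1.28, 143.12], [-76.62, 256.62], [0, 156.53], [-152.29, 152.29]. Speed limits (degrees/s): [136.94, 136.94, 159.86, 180, 180, 180].

INTERFACE

Orientations are given as [roll, pitch, yaw] about the fixed x, y, z axes, in that order (R = Rz(yaw) Ry(pitch) Rx(roll)).
In Python, from bench import sense, snapshot, hand_in, trace, place_of gives the robot as it stands.
- The arm moves only by the shell command python3 -m handwheel 'ROWS' [FORCE]. ROWS is JSON, a list of rows, each a list of 7 numbers: the opening, from -1 (shut) to 1 (fully open), then the shift along the tool's x, y, z in cm, then the turn, a rotation vector about the tool's x, y, z in rad. A call has 1 to 12 rows; each row shifts and turns the commanded pose from where the row before left it, along the tool's axes as they then stand; what a row does not reach is not made up. A row lasts 1/12 s, in which the tool goes at most 41.7 mm and 7.16 degrees, less where a joint would pass 70% of its speed; a pose out of reach is approached as far as the arm can. A call with a gripper value outside its range is refused whole. The fingers move at their own pace and stop on an object; FORCE is the grip in N (left out, the last holds). Time passes only in rows, so rows that do not move let the fingers close. It gives the time, the measured TCP pose, the force, the opening and the grip force at its end, in the units of the state.
- sense(): the state, without advancing time (a new reading comes with each control period).
- snapshot(name): name is "scene" or "top" or "wrist"; returns a dict with "image" (400x640x3 uint8, red, green, blue), "intrinsics" (3x3 intrinsics, pixels), "R" (3x3) and "t" (3): a world point X has camera coordinates R X + t. Camera axes: x right, y down, z forward; pixel columns grow to the right and rows downward; lengths in mm; the calibration is good to about 2 mm. A picture is of the moment at which its call begins. There is no depth.
- hand_in(): hands the job in; it is judged then, once.
Trained networks look in a picture, given as the dict that the camera call returned (one of the last four; its "shot" number tells which), for a name from the list of things; names that differ only in an ending like _2 or _b are one class to them, and where a whole thing is asked for, a point or a joint stands for the part that bears it (a point fixed in the world has none). Each returns a list of dicts, best first, with "conf" (0 to 1); they miss things now and then, are a little off and sometimes report something else, mostly with a low value. They report only what shows in the picture. A call takes as long as a camera call.
- trace(picture, query): "pixels" (400x640 bool, what is visible of it).
- place_of(picture, query): "location" ([x, y, z] in mm, in world coordinates, good to about 4 mm: a listed point, or the origin of a listed thing).
The state is a dict: "time": time; "joint_pos": joint angles; "qd": joint speeds; "joint_efforts": joint torques, N m; "tool_pos": TCP position; "tcp_rot": TCP orientation; "ft_force": force on the tool from outside, world axes, zero at the start; "wrist_torque": the same for the moment, N m; "finger_gap": finger opening in mm; "grip_force": force on a finger pad.
Only numpy, scipy, OpenCV 4.12 (cv2) and the standard library are available. Lean on these libraries where they do the work, as an engineer would, in place of code of your own. Each camera call takes 0.05 s, during which the arm holds its last target. There are 200 camera calls.

## Working session

There is one attempt and no reset: what is moved stays moved. The work goes in short steps, Python scripts to look and compute and a shell command to move; the robot and the scene stay as the last step left them, time stands still between calls to the robot, and variables do not carry over. Pictures are saved under pics/ and viewed, at most 13 in all, crops included, and the job is handed in when it is done.

```bash
mkdir -p pics; ls
cat > h.py <<'E'
import numpy as np, cv2
from bench import *
def save(s,name,crop=None):
    im=s["image"][:,:,::-1]
    if crop: x0,y0,x1,y1,k=crop; im=cv2.resize(im[y0:y1,x0:x1],None,fx=k,fy=k)
    cv2.imwrite("pics/"+name,im)
E
python3 - <<'E'
from h import *
for c in ["scene","top"]:
    s=snapshot(c); save(s,c+".png")
    for q in ["seal_rail","strip","keeper_grip","roller_stand","roller_grip","roller_wheel","wash_bottle_mid","beaker_mid","probe_case_mid","tool_beaker_mid"]:
        r=place_of(s,q); print(c,q,[(np.round(a["location"]),round(a["conf"],2)) for a in r[:2]])
st=sense(); print(st["time"],st["tool_pos"],st["tcp_rot"],st["ft_force"])
E
```

```text
pics
scene seal_rail [(array([578.,  32.,   1.]), 0.63)]
scene strip [(array([585.,  48.,  22.]), 0.53), (array([ 406., -294.,   -4.]), 0.25)]
scene keeper_grip [(array([502.,  23.,  58.]), 0.46)]
scene roller_stand [(array([587.,  51.,  23.]), 0.75), (array([ 406., -293.,   -4.]), 0.68)]
scene roller_grip [(array([ 407., -302.,   89.]), 0.95)]
scene roller_wheel []
scene wash_bottle_mid [(array([684., 195.,  90.]), 0.73)]
scene beaker_mid [(array([374.,  99.,  26.]), 0.66)]
scene probe_case_mid [(array([ 428., -189.,   17.]), 0.9), (array([ 447., -489.,   45.]), 0.71)]
scene tool_beaker_mid [(array([ 442., -492.,   45.]), 0.6)]
top seal_rail [(array([575.,  27.,  -0.]), 0.96), (array([683., 199.,  89.]), 0.45)]
top strip [(array([589.,  48.,  19.]), 0.52)]
top keeper_grip [(array([501.,  17.,  57.]), 0.74), (array([ 404., -297.,   -0.]), 0.19)]
top roller_stand [(array([ 402., -295.,    3.]), 0.73), (array([499.,  18.,  60.]), 0.39)]
top roller_grip [(array([ 404., -299.,   85.]), 0.8)]
top roller_wheel [(array([ 440., -488.,   39.]), 0.35)]
top wash_bottle_mid [(array([684., 198.,  92.]), 0.79)]
top beaker_mid [(array([367.,  94.,  21.]), 0.7), (array([ 404., -296.,   -2.]), 0.31)]
top probe_case_mid [(array([ 426., -182.,   20.]), 0.67)]
top tool_beaker_mid []
1.1 [134.882638   584.64159191 248.28601605] [-1.79999348e+02 -5.26888834e-04  1.67005859e+02] [-0.7354007  -0.10144618  0.54966729]
```

View pics/top.png

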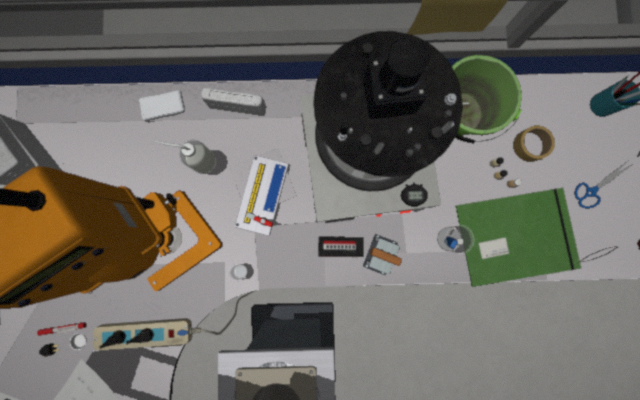

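View pics/scene.png

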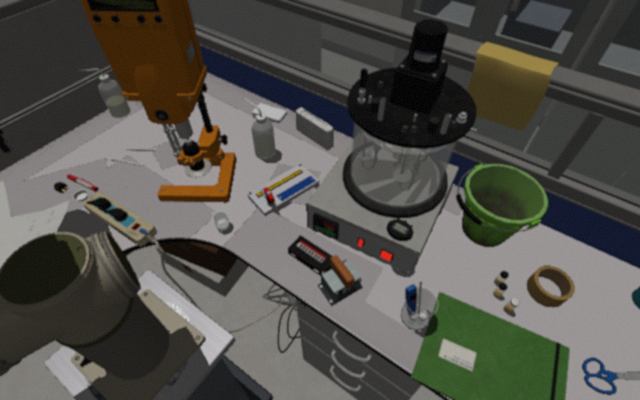

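Top view: the rail spans about (258,228) to (272,160) with the red knob at (263,220). The roller in its stand is at (383,253), the beaker at (240,270) and the case at (340,246). The scene view agrees. Next I work out the yaws.

```bash
cat >> h.py <<'E'
def ray(s,px,z):
    K,R,t=[np.array(s[k],float) for k in("intrinsics","R","t")]
    px=np.atleast_2d(px).astype(float); d=np.linalg.inv(K)@np.c_[px,np.ones(len(px))].T
    d=R.T@d; c=-R.T@t
    return (c[:,None]+d*((z-c[2])/d[2])).T
def proj(s,X):
    K,R,t=[np.array(s[k],float) for k in("intrinsics","R","t")]
    p=(K@(R@np.atleast_2d(X).T+t[:,None])).T; return p[:,:2]/p[:,2:]
def rect(s,mask,z):
    ys,xs=np.nonzero(mask); P=ray(s,np.c_[xs,ys],z)[:,:2].astype(np.float32)
    (c,wh,a)=cv2.minAreaRect(P); return np.round(c,1),np.round(wh,1),round(a,1)
E
python3 - <<'E'
from h import *
for c in ["top","scene"]:
    s=snapshot(c); im=s["image"].astype(int)
    for q,z in [("seal_rail",22),("strip",26),("keeper_grip",60),("roller_stand",60),("roller_grip",108)]:
        for a in trace(s,q)[:1]: print(c,q,round(a["conf"],2),a["pixels"].sum(),rect(s,a["pixels"],z))
    r,g,b=im[...,0],im[...,1],im[...,2]
    save(s,c+"_crop.png",(230,140,420,290,4) if c=="top" else (235,155,375,305,4))
E
```

```text
top seal_rail 0.57 2634 (array([579. ,  29.9]), array([100.9, 208.5]), 74.6)
top strip 0.79 297 (array([584.7,  50.1]), array([ 16.8, 163.3]), 74.4)
top keeper_grip 0.64 141 (array([507.4,  30.7]), array([69.6, 18.4]), 71.5)
top roller_stand 0.84 323 (array([ 411.6, -284.1]), array([64.9, 96.5]), 65.4)
top roller_grip 0.94 677 (array([ 406. , -295.5]), array([79.1, 74.1]), 65.5)
scene seal_rail 0.73 1839 (array([573.9,  26.4]), array([113.7, 217.6]), 74.1)
scene strip 0.47 162 (array([581.5,  49.3]), array([ 24.4, 164. ]), 76.9)
scene keeper_grip 0.55 103 (array([500.5,  23.3]), array([61.7, 20.8]), 62.4)
scene roller_stand 0.82 462 (array([ 366.9, -315.7]), array([ 69.5, 105.8]), 31.9)
```

View pics/top_crop.png

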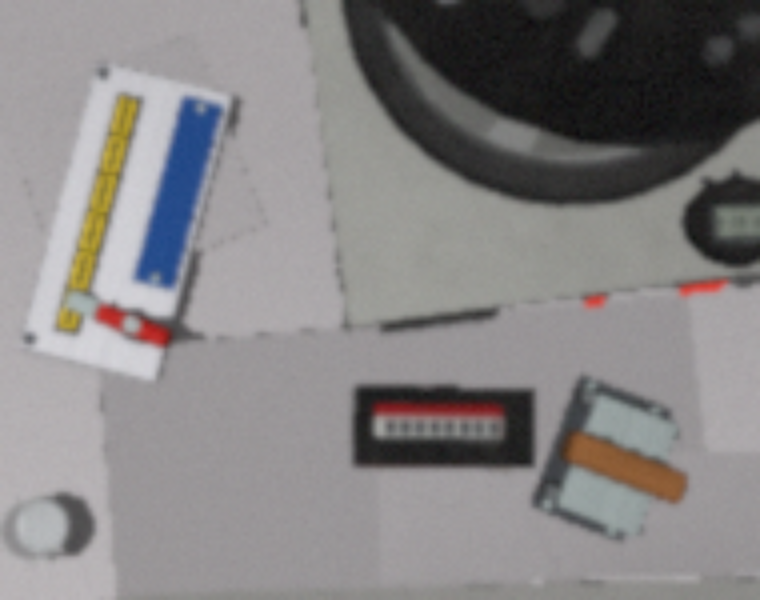

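Run:
```python
from h import *
s=snapshot("top")
for p in [(153,288),(220,243),(180,195)]: print(p,ray(s,p,15)[0].round())
for p in [(60,300),(150,270),(173,240)]: print(p,ray(s,p,200)[0].round(),ray(s,p,350)[0].round())
print(-np.array(s["R"]).T@np.array(s["t"]))
s=snapshot("scene")
for p in [(162,198),(232,195),(235,155)]: print(p,ray(s,p,0)[0].round())
```

```text
(153, 288) [331. 331.  15.]
(220, 243) [448. 148.  15.]
(180, 195) [585. 260.  15.]
(60, 300) [330. 466. 200.] [350. 371. 350.]
(150, 270) [392. 263. 200.] [403. 200. 350.]
(173, 240) [459. 211. 200.] [459. 156. 350.]
[ 456.86748695 -130.781378   1138.77029198]
(162, 198) [334. 326.  -0.]
(232, 195) [469. 155.   0.]
(235, 155) [608. 273.   0.]
```

```bash
python3 -m handwheel '[[1,-0.66,-3.95,0,0,0,0],[1,-0.66,-3.95,0,0,0,0],[1,-0.66,-3.95,0,0,0,0],[1,-0.66,-3.95,0,0,0,0],[1,-0.66,-3.95,0,0,0,0],[1,-0.66,-3.95,0,0,0,0]]'
python3 -m handwheel '[[1,-3.94,-0.43,0,0,0,0.11],[1,-3.94,-0.43,0,0,0,0.11],[1,-3.94,-0.43,0,0,0,0.11],[1,-3.94,-0.43,0,0,0,0.11],[1,-3.94,-0.43,0,0,0,0.11],[1,-3.94,-0.43,0,0,0,0.11],[1,-3.94,-0.43,0,0,0,0.11],[1,-3.94,-0.43,0,0,0,0.11]]'
cat >> h.py <<'E'
def go(x,y,z,toolyaw):
    """shift (cm, tool axes), and turn (rad) to the TCP x,y,z with the tool y axis at toolyaw (mod 180), pointing down"""
    from scipy.spatial.transform import Rotation as Ro
    st=sense(); R=Ro.from_euler("xyz",st["tcp_rot"],degrees=True)
    d=R.inv().apply(np.array([x,y,z])-st["tool_pos"])/10
    T=[Ro.from_euler("xyz",[180,0,toolyaw+90+k],degrees=True) for k in(0,180)]
    v=[(R.inv()*t).as_rotvec() for t in T]; v=min(v,key=np.linalg.norm)
    print("shift cm",d.round(2),"turn",v.round(3),"j",np.round(st["joint_pos"]),"t",st["time"],"pos",np.round(st["tool_pos"],1),"rot",np.round(st["tcp_rot"],1),"F",np.round(st["ft_force"],1))
E
python3 -c "
from h import *
go(503,19,200,-15.5)"
```

```text
time: 2.3
tool_pos: [119.8, 343.2, 247.9]
tcp_rot: [-180.0, 0.0, 167.0]
ft_force: [0.8, -1.3, 1.5]
finger_gap: 85.2
grip_force: 0.0
time: 2.97
tool_pos: [352.1, 140.5, 248.6]
tcp_rot: [179.9, 0.0, 116.3]
ft_force: [0.8, 0.2, 0.0]
finger_gap: 85.6
grip_force: 0.0
shift cm [-17.58   8.15   4.87] turn [ 0.001 -0.     0.729] j [ 14. -29. 117.   0.  92. -12.] t 2.9667 pos [352.1 140.5 248.6] rot [179.9   0.  116.3] F [0.8 0.2 0. ]
```

```bash
python3 -m handwheel '[[1,-3.55,-1.09,0,0,0,0],[1,-3.55,-1.09,0,0,0,0],[1,-3.55,-1.09,0,0,0,0],[1,-1.72,2.86,1.22,0,0,0],[1,-1.72,2.86,1.22,0,0,0],[1,-1.72,2.86,1.22,0,0,0],[1,-1.72,2.86,1.22,0,0,0]]' >/dev/null
python3 -m handwheel '[[1,0,0,0,0,0,0.1215],[1,0,0,0,0,0,0.1215],[1,0,0,0,0,0,0.1215],[1,0,0,0,0,0,0.1215],[1,0,0,0,0,0,0.1215],[1,0,0,0,0,0,0.1215],[1,0,0,0,0,0,0]]'
python3 - <<'E'
from h import *
s=snapshot("wrist"); save(s,"w1.png")
for q,z in [("seal_rail",22),("strip",26),("keeper_grip",72)]:
    for a in trace(s,q)[:1]: print(q,round(a["conf"],2),a["pixels"].sum(),rect(s,a["pixels"],z))
    for a in place_of(s,q)[:1]: print(q,round(a["conf"],2),np.round(a["location"],1))
im=s["image"].astype(int); m=(im[...,0]>110)&(im[...,1]<60)&(im[...,2]<60); print("red",m.sum(),rect(s,m,72) if m.any() else 0)
m=(im[...,0]>110)&(im[...,1]>90)&(im[...,2]<70); print("yel",m.sum(),rect(s,m,28) if m.any() else 0)
go(503,19,61,-15.5)
E
```

```text
time: 4.13
tool_pos: [502.5, 22.0, 199.5]
tcp_rot: [180.0, -0.0, 74.5]
ft_force: [0.3, -0.6, 0.1]
finger_gap: 85.2
grip_force: 0.0
seal_rail 0.58 28370 (array([574.8,  20.4]), array([122.5, 208.9]), 74.5)
seal_rail 0.75 [575.4  35.4  -2.1]
strip 0.94 3187 (array([583.9,  50.4]), array([ 13.9, 166.3]), 74.5)
strip 0.75 [581.7  48.5  22.3]
keeper_grip 0.95 1997 (array([508.3,  36.7]), array([80.3, 18.5]), 70.6)
keeper_grip 0.88 [506.   23.5  62.3]
red 888 (array([480.3, -31.1]), array([167.9,  13.1]), 66.3)
yel 6215 (array([522.9,  99. ]), array([ 74.7, 312. ]), 51.7)
shift cm [-0.28  0.13 13.85] turn [ 0.    -0.     0.007] j [ -3.  -6. 104.  -0.  82.  12.] t 4.4833 pos [502.5  22.  199.5] rot [180.   -0.   74.9] F [0.4 0.8 0.1]
```

View pics/w1.png

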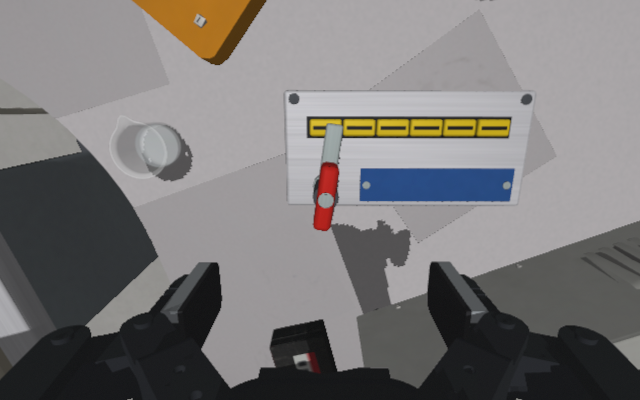

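Run:
```python
from h import *
s=snapshot("wrist")
print(ray(s,(325,200),74)[0].round(1), ray(s,(325,200),72)[0].round(1))
im=s["image"].astype(int); m=(im[...,0]>110)&(im[...,1]<60)&(im[...,2]<60); m[:,:300]=0;m[240:]=0;print("red",m.sum(),rect(s,m,72))
go(503,20.5,65,-20)
```

```text
[503.4  21.9  74. ] [503.2  21.3  72. ]
red 895 (array([503.8,  22.5]), array([50.7, 13.1]), 65.9)
shift cm [-0.13  0.09 13.45] turn [ 0.    -0.     0.085] j [ -3.  -6. 104.   0.  82.  12.] t 4.5333 pos [502.5  22.  199.5] rot [180.   -0.   74.9] F [ 0.2 -0.5 -0.2]
```

```bash
python3 -m handwheel '[[1,-0.1,0.09,0,0,0,0.12],[1,0,0,3,0,0,0.025],[1,0,0,3.5,0,0,0],[1,0,0,3.5,0,0,0],[1,0,0,2.5,0,0,0],[1,0,0,1.25,0,0,0],[1,0,0,0,0,0,0]]' && python3 -m handwheel '[[-1,0,0,0,0,0,0],[-1,0,0,0,0,0,0],[-1,0,0,0,0,0,0],[-1,0,0,0,0,0,0],[-1,0,0,0,0,0,0],[-1,0,0,0,0,0,0],[-1,0,0,0,0,0,0],[-1,0,0,0,0,0,0]]' 60
```

```text
time: 5.12
tool_pos: [499.9, 21.0, 58.0]
tcp_rot: [-179.6, 0.1, 66.6]
ft_force: [0.5, -0.3, -0.5]
finger_gap: 85.7
grip_force: 0.0
time: 5.78
tool_pos: [503.4, 21.0, 63.3]
tcp_rot: [180.0, -0.0, 66.5]
ft_force: [-4.9, 1.9, 9.1]
finger_gap: 17.8
grip_force: 58.4
```

```bash
python3 -m handwheel '[[-1,0,0,0,0,0,0.1],[-1,0,0,0,0,0,0.1]]'; python3 -c "
from h import *
s=sense();print(s['wrist_torque'],s['joint_pos'])"
```

```text
time: 5.95
tool_pos: [503.4, 21.0, 63.3]
tcp_rot: [180.0, -0.0, 54.8]
ft_force: [-4.6, 1.3, 8.8]
finger_gap: 17.9
grip_force: 58.3
[0.19332596 0.91738607 0.14776632] [-3.45407093e+00  2.67548524e+00  1.10648783e+02  1.27430871e-02
  6.66459645e+01  3.17111441e+01]
```

```bash
python3 -m handwheel '[[-1,0,0,0,0,0,0.11],[-1,0,0,0,0,0,0.11],[-1,0,0,0,0,0,0.11],[-1,0,0,0,0,0,0.11],[-1,0,0,0,0,0,0.11],[-1,0,0,0,0,0,0.11],[-1,0,0,0,0,0,0.11],[-1,0,0,0,0,0,0.11],[-1,0,0,0,0,0,0.11],[-1,0,0,0,0,0,0.05],[-1,0,0,0,0,0,0],[-1,0,0,0,0,0,0]]'
python3 - <<'E'
from h import *
s=sense();print(s['wrist_torque'],s['joint_pos'])
s=snapshot("wrist"); save(s,"w2.png")
E
```

```text
time: 6.95
tool_pos: [503.3, 21.2, 63.3]
tcp_rot: [-180.0, -0.0, -4.5]
ft_force: [-5.9, 1.7, 10.2]
finger_gap: 17.8
grip_force: 58.4
[ 0.36456765  0.94887514 -0.10041488] [-3.44604496e+00  2.67424674e+00  1.10652713e+02  3.29776020e-02
  6.66561254e+01  9.10905702e+01]
```

View pics/w2.png

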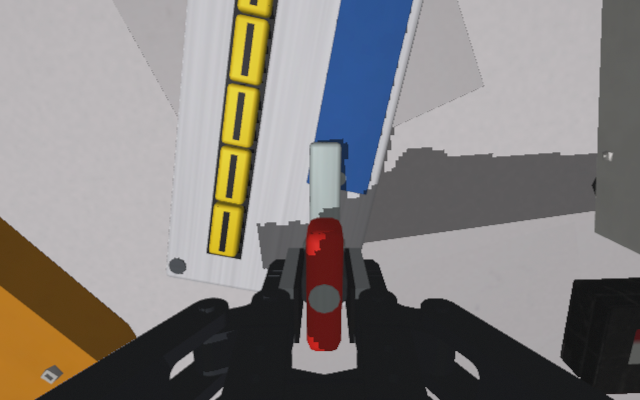

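```bash
python3 -m handwheel '[[-1,0,0,0,0,0,0.04],[-1,0,0,0,0,0,0],[0,0,0,0,0,0,0],[0,0,0,0,0,0,0],[0,0,0,0,0,0,0],[0,0,0,-1.5,0,0,0],[0,0,0,-3,0,0,0],[0,0,0,-4,0,0,0],[0,0,0,-4,0,0,0],[0,0,0,-4,0,0,0],[0,0,0,0,0,0,0]]'
python3 - <<'E'
from h import *
s=snapshot("wrist"); save(s,"w3.png")
a=trace(s,"keeper_grip"); 
for z in (72,): print(rect(s,a[0]["pixels"],z))
im=s["image"].astype(int); m=a[0]["pixels"]&(im[...,0]>90)&(im[...,1]<70); print(rect(s,m,72))
for b in trace(s,"strip")[:1]: print(b["conf"],rect(s,b["pixels"],28))
go(410,-150,250,-24)
E
```

```text
time: 7.92
tool_pos: [507.4, 20.5, 236.8]
tcp_rot: [-180.0, -0.8, -6.8]
ft_force: [1.4, 0.3, 1.6]
finger_gap: 42.5
grip_force: 0.0
(array([519.5,  19.5]), array([18. , 79.5]), 83.2)
(array([505.8,  21.1]), array([12.8, 51.8]), 83.5)
0.93 (array([585.3,  50. ]), array([ 15.3, 166.6]), 73.9)
shift cm [-7.25 18.06 -2.27] turn [ 1.000e-03 -1.000e-03 -1.271e+00] j [ -3.  -7. 102.  -0.  85.  93.] t 8.0667 pos [503.5  20.7 227.4] rot [-1.8e+02 -1.0e-01 -6.8e+00] F [-0.4  0.1 -0.9]
```

```bash
python3 -m handwheel '[[1,-3.2,1.06,0,0,0,0],[1,-3.2,1.06,0,0,0,0],[1,-3.2,1.06,0,0,0,0],[1,0.5,3.93,0,0,0,0],[1,0.5,3.93,0,0,0,0],[1,0.5,3.93,0,0,0,0],[1,0.5,3.93,0,0,0,0],[1,0.5,3.93,0,0,0,0],[1,0.5,3.93,0,0,0,0],[1,0.5,3.93,0,0,0,0]]' >/dev/null
python3 -m handwheel '[[1,0,0,0,0,0,-0.1155],[1,0,0,0,0,0,-0.1155],[1,0,0,0,0,0,-0.1155],[1,0,0,0,0,0,-0.1155],[1,0,0,0,0,0,-0.1155],[1,0,0,0,0,0,-0.1155],[1,0,0,0,0,0,-0.1155],[1,0,0,0,0,0,-0.1155],[1,0,0,0,0,0,-0.1155],[1,0,0,0,0,0,-0.1155],[1,0,0,0,0,0,-0.1155],[1,0,0,0,0,0,0]]'
python3 - <<'E'
from h import *
s=snapshot("wrist"); save(s,"w4.png")
for q,z in [("roller_stand",60),("roller_grip",108)]:
    for a in trace(s,q)[:1]: print(q,round(a["conf"],2),a["pixels"].sum(),rect(s,a["pixels"],z))
    for a in place_of(s,q)[:1]: print(q,round(a["conf"],2),np.round(a["location"],1))
im=s["image"].astype(int); m=(im[...,0]>im[...,2]+50)&(im[...,0]>im[...,1]+25); print(rect(s,m,108))
go(404,-297,88,-24)
E
```

```text
time: 9.9
tool_pos: [405.1, -276.0, 224.6]
tcp_rot: [-179.8, -0.1, 66.3]
ft_force: [0.2, 1.0, 0.6]
finger_gap: 85.4
grip_force: 0.0
roller_stand 0.63 1917 (array([ 411.8, -277.9]), array([51.5, 84.6]), 68.2)
roller_grip 0.61 7336 (array([ 404.4, -293.3]), array([84.5, 68.1]), 66.8)
roller_grip 0.66 [ 403.5 -299.6   90.4]
(array([ 475.6, -255. ]), array([167.8, 131.7]), 72.0)
shift cm [-1.95  0.69 13.83] turn [-0.001 -0.    -0.003] j [-40.  -9. 104.   0.  85. -16.] t 10.15 pos [ 405.8 -276.5  226.3] rot [-179.9   -0.    65.8] F [-0.2  0.5 -0.2]
```

View pics/w4.png

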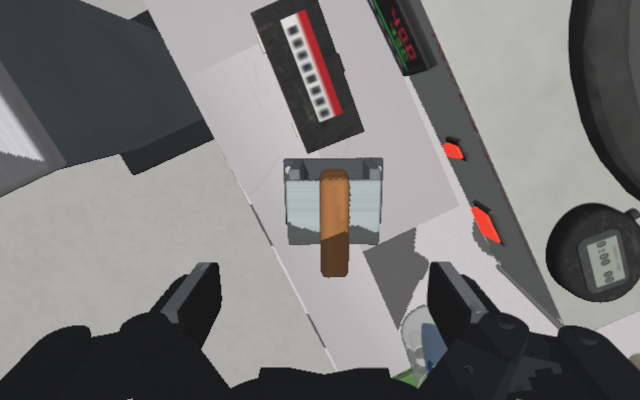

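Wrist view: the handle is vertical in the image from (335,170) to (335,276). The stand base shows corners at about (284,158), (383,158), (381,244) and (288,243).

Run:
```python
from h import *
s=snapshot("wrist")
P=ray(s,[(322,172),(348,172),(322,276),(347,276)],108)[:,:2]; print(P.round(1),P.mean(0))
B=ray(s,[(284,158),(383,158)],6)[:,:2]; print(B.round(1),B.mean(0))
Q=ray(s,[(287,181),(381,181),(382,244),(288,243)],66)[:,:2]; print(Q.round(1),Q.mean(0))
go(*P.mean(0),89,-24)
```

```text
[[ 413.9 -255.1]
 [ 430.6 -262.6]
 [ 380.4 -329.3]
 [ 397.9 -337.2]] [ 405.6809018  -296.05680028]
[[ 376.3 -245.5]
 [ 465.5 -285.6]] [ 420.88950908 -265.52691526]
[[ 380.4 -257.8]
 [ 451.7 -289.8]
 [ 431.7 -342.8]
 [ 356.9 -308.2]] [ 405.18253384 -299.66658056]
shift cm [-1.79  0.79 13.75] turn [-0.001 -0.    -0.003] j [-40.  -9. 104.  -0.  85. -16.] t 10.2 pos [ 405.9 -276.5  226.5] rot [-180.    -0.    65.8] F [-1.  -0.5  0.6]
```

```bash
python3 -m handwheel '[[1,-1.85,0.78,0,0,0,0],[1,0,0,3.5,0,0,0],[1,0,0,3.5,0,0,0],[1,0,0,3.5,0,0,0],[1,0,0,2,0,0,0],[1,0,0,1.15,0,0,0],[1,0,0,0,0,0,0],[1,0,0,0,0,0,0]]' && python3 -m handwheel '[[-1,0,0,0,0,0,0],[-1,0,0,0,0,0,0],[-1,0,0,0,0,0,0],[-1,0,0,0,0,0,0],[-1,0,0,0,0,0,0],[-1,0,0,0,0,0,0],[-1,0,0,0,0,0,0],[-1,0,0,0,0,0,0]]' 110
```

```text
time: 10.87
tool_pos: [405.8, -296.8, 90.9]
tcp_rot: [-180.0, -0.0, 65.9]
ft_force: [1.0, 0.6, 0.6]
finger_gap: 85.3
grip_force: 0.0
time: 11.53
tool_pos: [406.0, -297.1, 91.4]
tcp_rot: [179.9, 0.0, 66.0]
ft_force: [-1.4, 1.4, 6.2]
finger_gap: 20.6
grip_force: 108.8
```

```bash
python3 -m handwheel '[[-1,0,0,-1,0,0,0],[-1,0,0,-2.5,0,0,0],[-1,0,0,-3.5,0,0,0],[-1,0,0,-3.5,0,0,0],[-1,0,0,-3.5,0,0,0],[-1,0,0,0,0,0,0],[-1,0,0,0,0,0,0]]'
python3 - <<'E'
from h import *
s=snapshot("wrist"); save(s,"w5.png")
go(395,-10,231,-24); go(488,77,231,-24)
E
```

```text
time: 12.12
tool_pos: [406.7, -297.6, 233.4]
tcp_rot: [179.7, 0.1, 66.0]
ft_force: [-1.0, -0.4, -3.8]
finger_gap: 20.7
grip_force: 108.7
shift cm [ 25.75 -12.65  -0.03] turn [ 0.001  0.    -0.001] j [-42.  -7. 102.   0.  85. -18.] t 12.1667 pos [ 405.6 -296.7  230.8] rot [180.   0.  66.] F [-0.3  0.6 -4.2]
shift cm [ 3.749e+01 -7.700e+00 -3.000e-02] turn [ 0.001  0.    -0.001] j [-42.  -7. 102.   0.  85. -18.] t 12.1667 pos [ 405.6 -296.7  230.8] rot [180.   0.  66.] F [-0.3  0.6 -4.2]
```

View pics/w5.png

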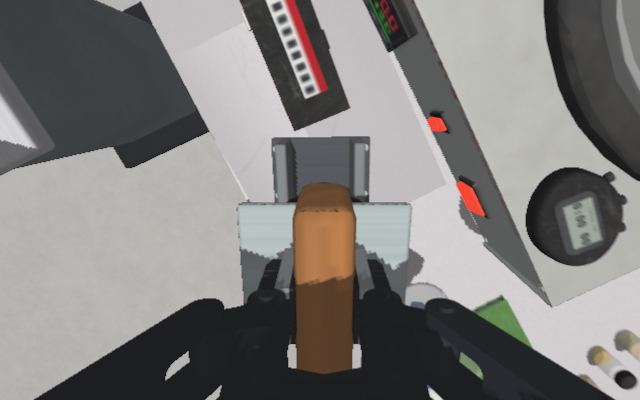

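```bash
python3 -m handwheel '[[-1,3.22,-1.58,0,0,0,0],[-1,3.22,-1.58,0,0,0,0],[-1,3.22,-1.58,0,0,0,0],[-1,3.22,-1.58,0,0,0,0],[-1,3.22,-1.58,0,0,0,0],[-1,3.22,-1.58,0,0,0,0],[-1,3.22,-1.58,0,0,0,0],[-1,3.22,-1.58,0,0,0,0],[-1,2.93,1.24,0,0,0,0],[-1,2.93,1.24,0,0,0,0],[-1,2.93,1.24,0,0,0,0],[-1,2.93,1.24,0,0,0,0]]'; python3 -m handwheel '[[-1,0,0,0,0,0,-0.08],[-1,0,0,0,0,0,-0.068],[-1,0,0,0,0,0,0],[-1,0,0,0,0,0,0]]';  python3 - <<'E'
from h import *
s=snapshot("wrist")
for b in trace(s,"strip")[:1]: print(b["conf"],b["pixels"].sum(),rect(s,b["pixels"],28))
for b in trace(s,"roller_grip")[:1]: print(b["conf"],rect(s,b["pixels"],231+16))
save(s,"w6.png")
go(488,77,130,-15.5)
E
```

```text
time: 13.17
tool_pos: [487.4, 78.3, 227.7]
tcp_rot: [-179.8, 0.1, 66.0]
ft_force: [0.2, -0.6, -2.5]
finger_gap: 20.7
grip_force: 109.4
time: 13.5
tool_pos: [486.8, 76.8, 228.2]
tcp_rot: [-179.8, 0.1, 74.3]
ft_force: [0.2, -1.2, -4.2]
finger_gap: 20.9
grip_force: 109.4
0.55 2482 (array([582.9,  51. ]), array([ 15.4, 166.3]), 74.4)
0.88 (array([489.8,  87.7]), array([71.7, 55.5]), 74.0)
shift cm [0.06 0.04 9.98] turn [-0.001  0.    -0.003] j [  3.  -9. 103.  -0.  86.  19.] t 13.65 pos [487.5  76.5 229.8] rot [-179.9    0.    74.3] F [ 0.4  0.4 -2.9]
```

View pics/w6.png

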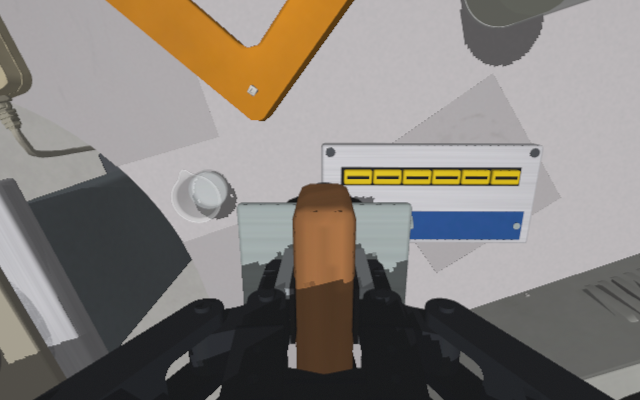

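```bash
python3 -m handwheel '[[-1,0.06,0.4,3,0,0,-0.003],[-1,0,0,3.5,0,0,0],[-1,0,0,3.5,0,0,0],[-1,0,0,1.5,0,0,0],[-1,0,0,0.6,0,0,0],[-1,0,0,0,0,0,0],[-1,0,0,0,0,0,0]]';python3 -c "
from h import *
go(584.2,50.4,103,-15.5)"; python3 -m handwheel '[[-1,0,0,0.3,0,0,0],[-1,0,0,0.3,0,0,0],[-1,0,0,0,0,0,0]]'
```

```text
time: 14.23
tool_pos: [492.8, 76.2, 110.7]
tcp_rot: [179.9, -0.0, 74.6]
ft_force: [0.7, 0.6, -3.6]
finger_gap: 20.2
grip_force: 109.1
shift cm [-0.05  9.5   0.78] turn [ 0.001 -0.     0.001] j [  3.  -2. 110.  -0.  72.  18.] t 14.2333 pos [492.8  76.2 110.7] rot [179.9  -0.   74.6] F [ 0.7  0.6 -3.6]
time: 14.48
tool_pos: [492.7, 76.6, 104.6]
tcp_rot: [179.9, -0.1, 74.6]
ft_force: [-1.6, 2.4, -0.4]
finger_gap: 20.6
grip_force: 110.4
```

```bash
python3 -m handwheel '[[-1,0,0,0.15,0,0,0],[-1,0,0,0.15,0,0,0],[-1,0,0,0,0,0,0]]'; python3 -m handwheel '[[-1,0,0,0.2,0,0,0],[-1,0,0,0,0,0,0]]'
```

```text
time: 14.73
tool_pos: [493.9, 76.5, 103.3]
tcp_rot: [179.8, -0.1, 74.6]
ft_force: [-4.4, -0.2, 13.9]
finger_gap: 20.6
grip_force: 112.3
time: 14.9
tool_pos: [495.7, 76.2, 103.1]
tcp_rot: [179.6, -0.1, 74.6]
ft_force: [-4.5, -1.5, 22.7]
finger_gap: 20.6
grip_force: 113.4
```

```bash
python3 -m handwheel '[[-1,0,0,0.1,0,0,0],[-1,0,0.5,0,0,0,0],[-1,0,0.8,0,0,0,0],[-1,0,0.8,0,0,0,0],[-1,0,0.8,0,0,0,0],[-1,0,0.8,0,0,0,0],[-1,0,0.8,0,0,0,0]]'; python3 -c "
from h import *
go(584.2,50.4,103,-15.5);print(sense()['wrist_torque'])"
```

```text
time: 15.48
tool_pos: [540.5, 63.9, 103.4]
tcp_rot: [179.4, -0.1, 74.6]
ft_force: [-2.6, -2.1, 24.6]
finger_gap: 20.7
grip_force: 113.7
shift cm [-0.15  4.57  0.08] turn [ 0.01  -0.002  0.002] j [  1.   5. 103.  -0.  71.  17.] t 15.4833 pos [540.5  63.9 103.4] rot [ 1.794e+02 -1.000e-01  7.460e+01] F [-2.6 -2.1 24.6]
[-0.4493181   0.53610567  0.04443109]
```

```bash
python3 -m handwheel '[[-1,-0.05,0.8,0.1,0,0,0],[-1,-0.05,0.8,0,0,0,0],[-1,-0.05,0.8,0,0,0,0],[-1,0,0.8,0,0,0,0],[-1,0,0.8,0,0,0,0],[-1,0,0.8,0,0,0,0],[-1,0,0.8,0,0,0,0]]'; python3 -c "
from h import *
go(584.2,50.4,103,-15.5)"; python3 -m handwheel '[[-1,-0.03,0.8,0,0,0,0],[-1,-0.03,0.8,0,0,0,0],[-1,-0.03,0.8,0,0,0,0],[-1,-0.02,0.8,0,0,0,0],[-1,0,0.8,0,0,0,0],[-1,0,0.8,0,0,0,0]]';python3 -c "
from h import *
go(584.2,50.4,103,-15.5)"
```

```text
time: 16.07
tool_pos: [594.8, 48.4, 103.4]
tcp_rot: [179.3, -0.2, 74.6]
ft_force: [-1.3, 2.8, 25.8]
finger_gap: 21.2
grip_force: 113.8
shift cm [-0.09 -1.08  0.02] turn [ 0.012 -0.004  0.002] j [-0. 13. 95.  0. 72. 15.] t 16.0667 pos [594.8  48.4 103.4] rot [179.3  -0.2  74.6] F [-1.3  2.8 25.8]
time: 16.57
tool_pos: [640.4, 35.4, 103.4]
tcp_rot: [179.4, -0.3, 74.6]
ft_force: [-0.7, 4.5, 22.0]
finger_gap: 20.4
grip_force: 113.5
shift cm [-0.04 -5.81 -0.02] turn [ 0.011 -0.005  0.003] j [-1. 19. 87.  0. 73. 14.] t 16.5667 pos [640.4  35.4 103.4] rot [179.4  -0.3  74.6] F [-0.7  4.5 22. ]
```

```bash
python3 -m handwheel '[[-1,0,0.7,0.05,0,0,0],[-1,0,0.7,0.05,0,0,0],[-1,0,0.7,0,0,0,0],[-1,0,0.7,0,0,0,0],[-1,0,0.6,0,0,0,0],[-1,0,0,0,0,0,0],[-1,0,0,0,0,0,0]]';python3 - <<'E'
from h import *
go(584.2,50.4,103,-15.5)
for c in ["scene","top"]:
    s=snapshot(c)
    if c=="scene": save(s,"s7.png",(235,155,375,255,5))
E
```

```text
time: 17.15
tool_pos: [674.2, 26.1, 103.2]
tcp_rot: [179.2, -0.3, 74.6]
ft_force: [2.2, 5.3, 21.9]
finger_gap: 20.8
grip_force: 113.5
shift cm [-0.04 -9.32 -0.11] turn [ 0.014 -0.005  0.002] j [-2. 24. 81.  0. 74. 13.] t 17.15 pos [674.2  26.1 103.2] rot [179.2  -0.3  74.6] F [ 2.2  5.3 21.9]
```

View pics/s7.png

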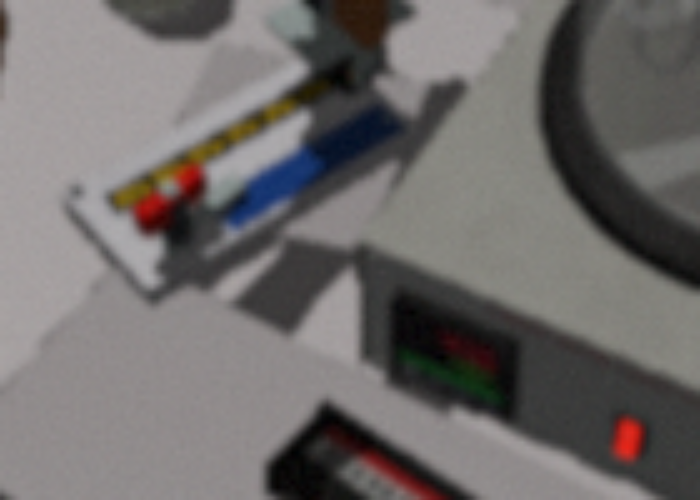

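```bash
python3 -m handwheel '[[-1,0,-0.6,0.05,0,0,0],[-1,0,-1.2,0,0,0,0],[-1,0,-1.5,0,0,0,0],[-1,0,-1.5,0,0,0,0],[-1,0,-1.5,0,0,0,0],[-1,0,-1.5,0,0,0,0],[-1,0,-1.5,0,0,0,0],[-1,0,-1.5,0,0,0,0],[-1,0,-1.5,0,0,0,0],[-1,0,-1.5,0,0,0,0],[-1,0,-1.5,0,0,0,0],[-1,0,-1.2,0,0,0,0]]';python3 - <<'E'
from h import *
go(584.2,50.4,103,-15.5)
E
```

```text
time: 18.25
tool_pos: [515.9, 69.4, 103.3]
tcp_rot: [179.0, -0.3, 74.6]
ft_force: [3.2, 0.1, 30.5]
finger_gap: 20.9
grip_force: 114.7
shift cm [-0.03  7.09  0.15] turn [ 0.017 -0.005  0.002] j [  2.   1. 108.  -0.  70.  17.] t 18.25 pos [515.9  69.4 103.3] rot [179.   -0.3  74.6] F [ 3.2  0.1 30.5]
```

```bash
python3 -m handwheel '[[-1,0,-0.5,0,0,0,0],[-1,0,-0.5,0,0,0,0],[-1,0,0,-0.8,0,0,0],[-1,0,0,-2,0,0,0],[-1,0,0,-3.3,0,0,0],[-1,0,0,-3.5,0,0,0],[-1,0,0,-3.5,0,0,0],[-1,0,0,0,0,0,0],[-1,0,0,0,0,0,0]]';python3 - <<'E'
from h import *
s=snapshot("wrist"); save(s,"w8.png")
for q in ["roller_grip","strip"]:
    for b in trace(s,q)[:1]: print(b["conf"],rect(s,b["pixels"],247 if q!="strip" else 22.5))
go(395,-10,231,-15.5);go(406,-297.2,231,-15.5)
E
```

```text
time: 19.0
tool_pos: [501.0, 71.7, 228.9]
tcp_rot: [179.7, -0.1, 74.6]
ft_force: [0.1, -1.2, -4.0]
finger_gap: 21.1
grip_force: 109.9
0.66 (array([503.9,  82.2]), array([72.4, 55.8]), 74.6)
0.76 (array([583.9,  50.5]), array([ 10.8, 162.6]), 74.5)
shift cm [-10.6   -7.78  -0.67] turn [-0.003  0.001  0.002] j [  2.  -7. 102.  -0.  85.  18.] t 19.15 pos [498.1  71.6 223.9] rot [-1.798e+02  1.000e-01  7.460e+01] F [-0.4 -0.4 -4.3]
shift cm [-38.     0.9   -0.67] turn [-0.003  0.001  0.002] j [  2.  -7. 102.  -0.  85.  18.] t 19.15 pos [498.1  71.6 223.9] rot [-1.798e+02  1.000e-01  7.460e+01] F [-0.4 -0.4 -4.3]
```

View pics/w8.png

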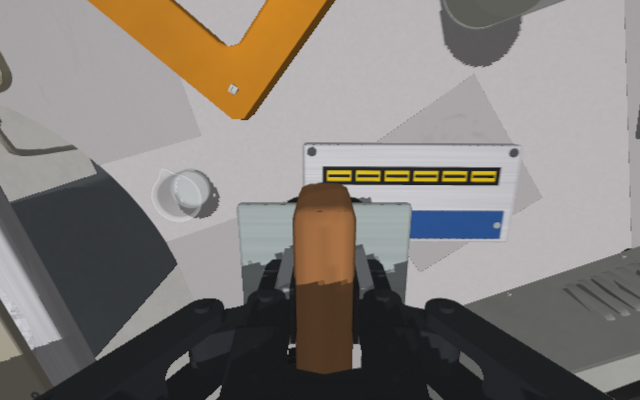

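All six links are flush and uniform along (325–500,176), and the roller sits unchanged in the gripper. Back to the stand.

```bash
python3 -m handwheel '[[-1,-2.65,-1.95,-0.15,0,0,0],[-1,-2.65,-1.95,-0.15,0,0,0],[-1,-2.65,-1.95,-0.15,0,0,0],[-1,-2.65,-1.95,-0.15,0,0,0],[-1,-3.42,1.08,0,0,0,0],[-1,-3.42,1.08,0,0,0,0],[-1,-3.42,1.08,0,0,0,0],[-1,-3.42,1.08,0,0,0,0],[-1,-3.42,1.08,0,0,0,0],[-1,-3.42,1.08,0,0,0,0],[-1,-3.42,1.08,0,0,0,0],[-1,-3.42,1.08,0,0,0,0]]' >/dev/null;  python3 -m handwheel '[[-1,0,0,0,0,0,0.075],[-1,0,0,0,0,0,0.073],[-1,0,0,0,0,0,0],[-1,0,0,0,0,0,0],[-1,0,0,0,0,0,0]]';  python3 - <<'E'
from h import *
go(406,-297.2,91,-24)
E
```

```text
time: 20.57
tool_pos: [406.2, -295.8, 230.8]
tcp_rot: [-179.9, -0.0, 66.3]
ft_force: [0.5, 0.2, -3.8]
finger_gap: 20.5
grip_force: 110.1
shift cm [-0.14  0.07 13.98] turn [-0.002 -0.001  0.005] j [-42.  -7. 102.  -0.  86. -18.] t 20.5667 pos [ 406.2 -295.8  230.8] rot [-179.9   -0.    66.3] F [ 0.5  0.2 -3.8]
```

```bash
python3 -m handwheel '[[-1,-0.14,0.05,2,0,0,0.005],[-1,0,0,3,0,0,0],[-1,0,0,2.5,0,0,0],[-1,0,0,1.5,0,0,0],[-1,0,0,0,0,0,0],[-1,0,0,0,0,0,0]]';  python3 -m handwheel '[[-1,0,0,1,0,0,0],[-1,0,0,1,0,0,0],[-1,0,0,1,0,0,0],[-1,0,0,1,0,0,0],[-1,0,0,0.6,0,0,0],[-1,0,0,0,0,0,0],[-1,0,0,0,0,0,0]]'
```

```text
time: 21.07
tool_pos: [406.0, -297.0, 141.2]
tcp_rot: [-179.9, -0.0, 66.0]
ft_force: [-0.9, -0.1, -4.2]
finger_gap: 20.6
grip_force: 109.9
time: 21.65
tool_pos: [406.1, -297.7, 95.3]
tcp_rot: [-179.9, -0.0, 65.9]
ft_force: [0.3, -0.8, -3.7]
finger_gap: 20.5
grip_force: 110.1
```

```bash
python3 -m handwheel '[[-1,0,0,0.2,0,0,0],[-1,0,0,0.2,0,0,0],[-1,0,0,0.05,0,0,0],[-1,0,0,0,0,0,0],[-1,0,0,0,0,0,0]]'; python3 -m handwheel '[[0,0,0,0,0,0,0],[0.3,0,0,0,0,0,0],[0.6,0,0,0,0,0,0],[0.6,0,0,0,0,0,0],[0.6,0,0,0,0,0,0],[0.6,0,0,0,0,0,0]]'
```

```text
time: 22.07
tool_pos: [406.5, -298.1, 91.7]
tcp_rot: [180.0, 0.0, 65.8]
ft_force: [0.0, -0.0, -3.5]
finger_gap: 20.4
grip_force: 110.1
time: 22.57
tool_pos: [406.6, -298.1, 91.7]
tcp_rot: [180.0, 0.0, 65.9]
ft_force: [0.3, 0.0, -0.4]
finger_gap: 68.4
grip_force: 0.0
```

Released. Rise and verify.

```bash
python3 -m handwheel '[[0.6,0,0,-1,0,0,0],[0.6,0,0,-2.5,0,0,0],[0.6,0,0,-3.5,0,0,0],[0.6,0,0,-3.5,0,0,0],[0.6,2,0,-3,0,0,0],[0.6,0,0,0,0,0,0],[0.6,0,0,0,0,0,0]]'
python3 - <<'E'
from h import *
s=snapshot("wrist"); save(s,"w9.png")
for q,z in [("roller_stand",60),("roller_grip",108)]:
    for a in place_of(s,q)[:1]: print(q,round(a["conf"],2),np.round(a["location"],1))
s=snapshot("top")
for q in ["roller_grip","keeper_grip"]:
    for a in place_of(s,q)[:1]: print(q,round(a["conf"],2),np.round(a["location"],1))
for a in trace(s,"keeper_grip")[:1]: print(rect(s,a["pixels"],60))
E
```

```text
time: 23.15
tool_pos: [416.2, -280.3, 230.0]
tcp_rot: [179.7, 0.1, 65.9]
ft_force: [0.1, -0.9, -0.5]
finger_gap: 68.5
grip_force: 0.0
roller_grip 0.57 [ 405.8 -302.7   87.8]
roller_grip 0.43 [ 406.  -298.8   86.9]
keeper_grip 0.65 [501.1  18.4  58.9]
(array([517.9,  19. ]), array([21.4, 74.9]), 89.3)
```

View pics/w9.png

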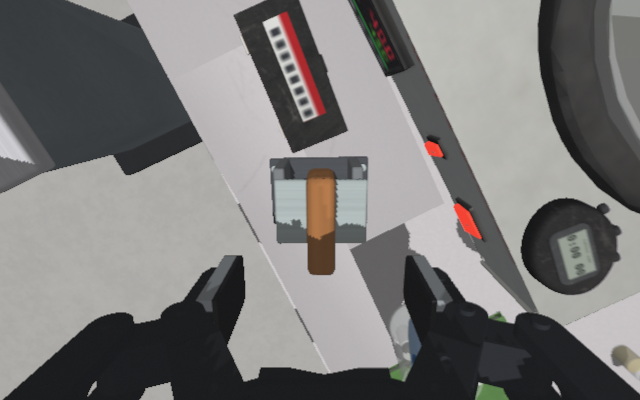

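The roller hangs level and centred in its stand at (321,220), and the gripper is clear of it.

```bash
python3 -c "
from h import *
print(hand_in())"
```

```text
the job is handed in; nothing more can be done
None
```

I handed the job in at about 23 s of the 72 s; no verdict came back. From the pictures, the keeper is at about 1.4 rad, all six links look flush and the roller hangs level in its stand. After the pass I rolled the wheel back over most of the strip, still pressed down, before lifting.

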